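Make up the wedge kit and the doming kit

ROBOT

A 7-joint arm with a two-finger parallel gripper is mounted at the origin on a cart in front of the work surface, level with it; the furniture and walls round the work are solid. World frame = base frame: x ahead of the robot, y to its left, z up, the work surface at z = 0. Lengths are in m, angles in rad, forces in N, time in s.
With the tool pointing down it reaches from about 0.4 to 0.9 m from the base axis. Payload 5.5 kg.
Tool frame: the origin (TCP) lies midway between the tips of the shut fingers; the grasp point (between the pads) lies 19 mm behind it; z points along the fingers, y is the line along which they close (so a half turn about z gives the same grasp; the last joint's range is limited). The gripper opens to 92 mm and grips with 3 to 60 N. Pads are 19 mm wide; open, the fingers measure 130 mm over their backs; the gripper's body (75 mm by 190 mm) begins 47 mm behind the grasp point.
Start: joints at [1.418, 0.501, -0.427, 1.55, 0.221, 1.138, -0.21], TCP at [0.263, -0.595, 0.227] pointing down, gripper open.
Joint ranges: [-2.88, 2.88], [-0.31, 2.03], [-1.54, 1.56], [0.2, 2.42], [-1.41, 4.55], [0.19, 2.02], [-2.57, 2.57]. Speed limits (rad/s): [2.57, 2.57, 3.14, 3.14, 3.14, 3.14, 3.14].

INTERFACE

Orientations are given as a unit quaternion [w, x, y, z].
In Python, from station import sensors, snapshot, camera_info, close_job gives the robot as it stands.
- The arm moves only by the tool creep_tool, called after "Call:" as a command line: name --argument value ..., lists and objects as JSON in quotes. Schema: {"type":"object","properties":{"increments":{"type":"array","items":{"type":"array","items":{"type":"array","items":{"type":"number"},"minItems":6,"maxItems":6},"minItems":1,"maxItems":5},"minItems":1,"maxItems":1},"finger_gap":{"type":"number"},"grip_force":{"type":"number"},"only":{"type":"string"},"quiet":{"type":"boolean"},"lines":{"type":"string"}},"required":["increments"],"additionalProperties":false}. increments is a list that holds a single list of rows (three levels of brackets), with 1 to 5 rows, each of 6 numbers: dx, dy, dz in parts of the range, where 1.0 means 500 mm, then a rotation vector rx, ry, rz in parts of the range, where 1.0 means pi rad; each row is the pose to reach, as a shift and turn from the pose commanded when the call began, along the tool's axes at that moment; what a row does not reach only later rows make up. A row lasts 1/8 s, in which the tool goes at most 0.0625 m and 0.188 rad, less where a joint would pass 70% of its speed; a pose out of reach is approached as far as the arm can. finger_gap is the opening from 0.0 (shut) to 1.0 (fully open), set as the call begins (left out keeps the last). The fingers move at their own pace and stop on an object; grip_force is the grip in N (left out, the last holds). Time passes only in rows, so rows that do not move let the fingers close. The tool returns the time, the measured TCP pose, the force, the opening and the grip force at its end. only (a regular expression) keeps the lines of the reply that match it, lines (a string "A,B") keeps lines A to B, and quiet returns only ok. Input that does not fit is refused with a message, and nothing moves.
- sensors.get_obs(): the state, without advancing time (a new reading comes with each control period).
- snapshot(name): name is "scene" or "top" or "wrist"; returns the picture (420x560x3 uint8, red, green, blue); there is no depth.
- camera_info(name): a dict with "camera_matrix" (3x3 intrinsics, pixels), "R" (3x3) and "t" (3): a world point X has camera coordinates R X + t. Camera axes: x right, y down, z forward; pixel columns grow to the right and rows downward; lengths in m; the calibration is good to about 2 mm. The wrist camera is an equidistant fisheye: a pixel r from the principal point sees the ray r / f radians off the axis. A picture is of the moment at which its call begins: read the wrist's pose just before it. camera_info takes no time and is no camera call; for the wrist camera it gives the pose at the moment of the call.
- close_job(): hands the job in; it is judged then, once.
The state is a dict: "clock": time; "joint_positions": joint angles; "qvel": joint speeds; "joint_torque": joint torques, N m; "ee_pos": TCP position; "tool_rot": TCP orientation; "ft_force": force on the tool from outside, world axes, zero at the start; "ft_torque": the same for the moment, N m; "width": opening from 0.0 (shut) to 1.0 (fully open); "gripper_force": force on a finger pad.
Only numpy, scipy, OpenCV 4.12 (cv2) and the standard library are available. Lean on these libraries where they do the work, as an engineer would, in place of code of your own. Each camera call takes 0.05 s, during which the arm holds its last target. There are 200 camera calls.

TASK

Make up two bench kits. In the long tray pack the two long wooden wedges flat in the big bay, head to tail with their tapered edges facing each other so that they make up a rectangle along the bay, and stand the small lidded pot in the small bay beside them; in the short tray stand the tin of punches inside the round ring and set the brass dome-hollow block in the square bay. Keep the tin upright and leave the spare short wedge where it lies.

Things in the scene. Friction and masses are not known exactly. Their poses are not given: they have to be found in the camera images.
- wedge_1: Long wedge. Light wood wedge lying flat, 120 mm long, 18 thick, 0.1 kg. Origin: underside, mid-length; x from the 20 mm tail (x=-60) to the 44 mm head (x=+60). Edge y=+16 is straight along x; the tapered edge runs from y=-28 at the head to y=-4 at the tail. Grip tab on top, centred over the origin: 24 mm along x, 14 along y, from z=18 to z=46
- wedge_2: Other long wedge, identical. Light wood wedge lying flat, 120 mm long, 18 thick, 0.1 kg. Origin: underside, mid-length; x from the 20 mm tail (x=-60) to the 44 mm head (x=+60). Edge y=+16 is straight along x; the tapered edge runs from y=-28 at the head to y=-4 at the tail. Grip tab on top, centred over the origin: 24 mm along x, 14 along y, from z=18 to z=46
- short_wedge: Spare short wedge, to be left alone: like the long ones but only 80 mm long, 40 mm wide at the head and 24 mm at the tail, 18 mm thick, same grip tab. Origin on the underside under the tab, x towards the head
- small_pot: Small round lidded plastic pot, yellow with a white lid, 44 mm diameter, 40 mm tall, upright. Origin at the centre of its underside, z up. 0.05 kg
- dome_block: Solid brass cube of 40 mm with round hollows in its faces. Origin at the centre of its underside, x and y along its edges. 0.48 kg
- punch_tin: Round open tin holding short steel punches, 55 mm diameter, 62 mm tall to the punch tips (the tin wall is 50 mm high), upright. Origin at the centre of its underside. 0.25 kg
- long_tray: Grey plastic kit tray, fixed to the bench, 212 mm along its y, 96 mm along its x, walls 6 mm thick and 12 mm high, floor 4 mm above the table. Origin on the table under its centre. Two bays, both 84 mm wide in x: the big bay for the wedges, 134 mm long, centre at y = -33 mm; the small bay for the pot, 60 mm long, centre at y = +70 mm
- short_tray: Grey plastic kit tray, fixed, 158 mm along its y, 96 along its x, walls 6 mm thick and 12 high, floor 4 mm above the table. Origin on the table under its centre. Towards -y a ring of 72 mm inner diameter, 10 high, for the tin, centre y = -33; towards +y the square bay for the block, 84 by 60 (y), centre y = +43. (Beware tall drawer cabinets at the back right: world x > 0.58 m, y < -0.05 m)

How it is judged:
At the end, for the whole second after the job is handed in: Long wedges flat in the big bay (within 15 mm along, 34 mm across, 0.15 rad), head to tail, tapers facing, 25 mm or more apart; pot in the small bay (15, 30 mm), tin in the ring (14 mm), brass block in the square bay (18, 30 mm); all upright, at rest on the floors; short wedge moved under 25 mm (x of wedge_1 in the frame of long_tray between -0.034 and 0.034 m and y of wedge_1 in the frame of long_tray between -0.048 and -0.018 m and z of wedge_1 in the frame of long_tray between 0 and 0.009 m and angle between each of wedge_1, wedge_2's own z axis and vertical below 0.08 rad and linear speed of each of wedge_1, wedge_2, small_pot, dome_block, punch_tin below 0.02 m/s and angle between the x axis of each of wedge_1, wedge_2 and the y axis of long_tray, either way round below 0.15 rad and x of wedge_2 in the frame of long_tray between -0.034 and 0.034 m and y of wedge_2 in the frame of long_tray between -0.048 and -0.018 m and z of wedge_2 in the frame of long_tray between 0 and 0.009 m and y of wedge_2 in the frame of wedge_1 below -0.025 m and y of wedge_1 in the frame of wedge_2 below -0.025 m and x of small_pot in the frame of long_tray between -0.03 and 0.03 m and y of small_pot in the frame of long_tray between 0.055 and 0.085 m and z of small_pot in the frame of long_tray between 0 and 0.009 m and angle between each of small_pot, dome_block, punch_tin's own z axis and vertical below 0.1 rad and x of dome_block in the frame of short_tray between -0.03 and 0.03 m and y of dome_block in the frame of short_tray between 0.025 and 0.061 m and z of dome_block in the frame of short_tray between 0 and 0.009 m and x of punch_tin in the frame of short_tray between -0.014 and 0.014 m and y of punch_tin in the frame of short_tray between -0.047 and -0.019 m and z of punch_tin in the frame of short_tray between 0 and 0.009 m and distance of short_wedge from where it was at the start of the episode below 0.025 m); the robot touches nothing.
It fails at once if the tin of punches is tipped (angle between punch_tin's own z axis and vertical above 0.5 rad).
It fails at once if the spare short wedge is moved (distance of short_wedge from where it was at the start of the episode above 0.025 m).
It also fails if it takes over 152 s, if anything falls off the work surface, if the arm or the gripper's body presses on something with over 40 N, if the wrist force passes 120 N, or if a joint passes its speed limit or range.

## Working session

There is one attempt and no reset: what is moved stays moved. The work goes in short steps, Python scripts to look and compute and a tool call to move; the robot and the scene stay as the last step left them, time stands still between calls to the robot, and variables do not carry over. Pictures are saved under pics/ and viewed, at most 14 in all, crops included, and the job is handed in when it is done.

```bash
mkdir -p pics; ls
```

Run:
```python
from station import sensors,snapshot,camera_info
import cv2,numpy as np
for n in ["scene","top"]:
    im=snapshot(n); cv2.imwrite(f"pics/{n}0.png",cv2.cvtColor(im,cv2.COLOR_RGB2BGR))
    print(n,camera_info(n))
o=sensors.get_obs(); print(o['clock'],o['ee_pos'],o['tool_rot'],o['width'])
```

```text
pics
scene {'camera_matrix': array([[463.02289394,   0.        , 282.90200746],
       [  0.        , 463.02289394, 214.82379401],
       [  0.        ,   0.        ,   1.        ]]), 'R': array([[-0.8057332 , -0.59187979, -0.02173304],
       [-0.38245137,  0.54795301, -0.74396132],
       [ 0.45224435, -0.59112251, -0.66786917]]), 't': array([0.46540911, 0.21098716, 1.00592349])}
top {'camera_matrix': array([[425.56864405,   0.        , 291.99550419],
       [  0.        , 425.56864405, 202.47481679],
       [  0.        ,   0.        ,   1.        ]]), 'R': array([[ 0.00764744, -0.99995387,  0.00581237],
       [-0.99574647, -0.00814872, -0.09177453],
       [ 0.09181766, -0.0050858 , -0.99576285]]), 't': array([0.02343462, 0.52667827, 1.12894659])}
0.1 [ 0.26224989 -0.59404237  0.225781  ] [-8.87108632e-04  9.78461263e-01  2.06428549e-01 -1.54844937e-04] 0.9962304336731888
```

View pics/top0.png

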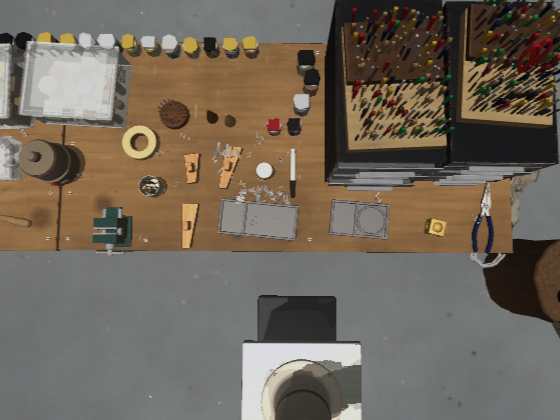

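View pics/scene0.png

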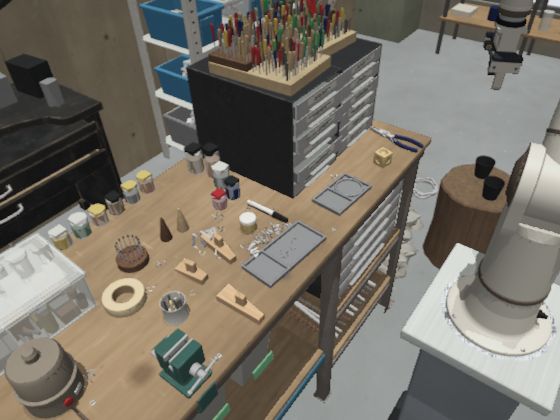

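The top view shows the tin at (152,186), the short wedge at (192,168), long wedges at (230,167) and (189,226), and the pot at (264,170). The long tray is at (258,219), the short tray at (360,218) and the block at (436,228). I'll enlarge it for corners.

Run:
```python
import cv2
im=cv2.imread("pics/top0.png")
cv2.imwrite("pics/c1.png",cv2.resize(im[135:255,130:310],None,fx=4.4,fy=4.4,interpolation=cv2.INTER_CUBIC))
cv2.imwrite("pics/c2.png",cv2.resize(im[190:250,310:460],None,fx=5,fy=5,interpolation=cv2.INTER_CUBIC))
```

```text
(no output)
```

View pics/c1.png

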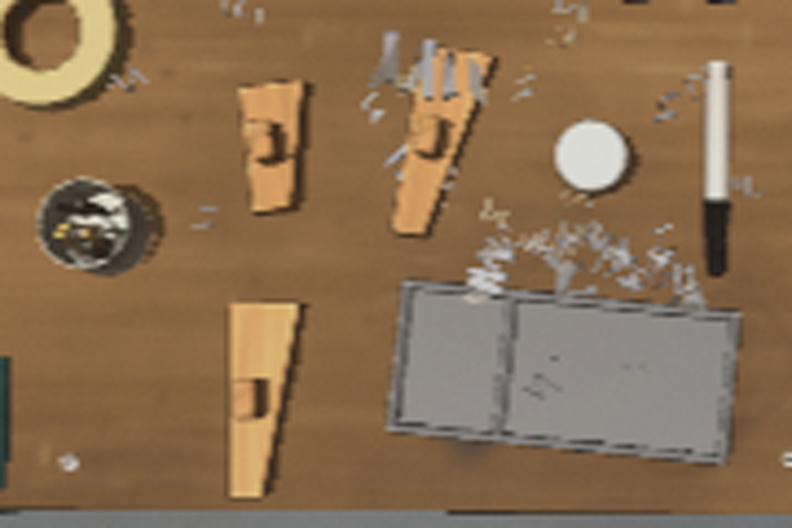

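View pics/c2.png

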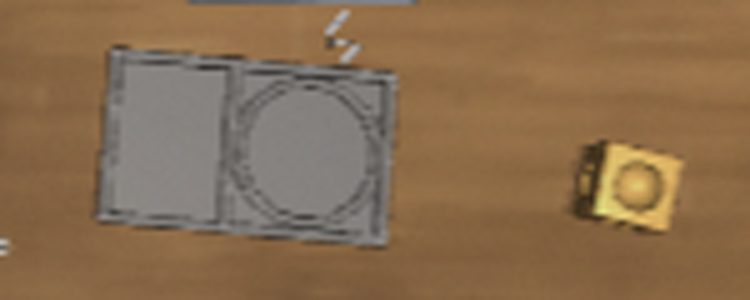

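Create h.py:
```python
import numpy as np, cv2
from scipy.spatial.transform import Rotation as Rn
from station import sensors,snapshot,camera_info
def ray(name,uv,z,ci=None):
    c=ci or camera_info(name); K=c['camera_matrix']; R=c['R']; t=c['t']
    uv=np.atleast_2d(np.array(uv,float)); d=np.c_[uv,np.ones(len(uv))]@np.linalg.inv(K).T@R
    o=-R.T@t; s=(z-o[2])/d[:,2]; return o+s[:,None]*d
def state(p=True):
    o=sensors.get_obs(); q=o['tool_rot']; r=Rn.from_quat([q[1],q[2],q[3],q[0]])
    x=r.as_matrix()[:,0]; yaw=np.arctan2(x[1],x[0])
    if p: print('t',round(o['clock'],2),'tcp',np.round(o['ee_pos'],4),'yaw',round(yaw,3),'F',np.round(o['ft_force'],1),'w',round(o['width']*92,1),'g',round(o['gripper_force'],1))
    return o['ee_pos'],r
def go(x,y,z,yaw):
    "row from the present pose: tool down, tool x at yaw (mod pi, nearest)"
    p,r=state(); c=(r.as_matrix()[:,0]); y0=np.arctan2(c[1],c[0])
    yaw=y0+(yaw-y0+np.pi/2)%np.pi-np.pi/2
    T=Rn.from_matrix(np.array([[np.cos(yaw),np.sin(yaw),0],[np.sin(yaw),-np.cos(yaw),0],[0,0,-1]]))
    print('row',np.round(r.inv().apply(np.array([x,y,z])-p),4),np.round((r.inv()*T).as_rotvec(),3))
```

Run:
```python
from h import *
c1=lambda p:(np.array(p,float)+.5)/4.4-.5+[130,135]
c2=lambda p:(np.array(p,float)+.5)/5-.5+[310,190]
np.set_printoptions(precision=4,suppress=True)
def quad(n,px,z):
    P=ray('top',px,z); print(n,P[:,:2].tolist()and np.round(P[:,:2],4).tolist(),'sides',np.round(np.linalg.norm(np.roll(P,-1,0)-P,axis=1),4),'mean',P.mean(0))
    return P
P=quad('ltray',c1([(402,280),(742,313),(725,466),(386,432)]),.012); d=P[0]+P[3]-P[1]-P[2]; print('yaw',np.arctan2(-d[0],d[1]))
P=quad('stray',c2([(112,47),(397,72),(385,246),(97,218)]),.012); d=P[0]+P[3]-P[1]-P[2]; print('yaw',np.arctan2(-d[0],d[1]))
quad('wB',c1([(229,304),(300,304),(263,497),(230,497)]),.018)
quad('wBtab',c1([(234,380),(265,380),(265,418),(234,418)]),.046)
quad('wA',c1([(440,47),(497,58),(427,237),(392,232)]),.018)
quad('sw',c1([(238,86),(304,81),(292,209),(254,213)]),.018)
P=quad('block',c2([(608,142),(684,158),(668,232),(592,216)]),.04)
print('pot',ray('top',c1([(591,156)]),.04),'tin',ray('top',c1([(85,224)]),.05), 'edge',ray('top',[(260,252)],0))
print('potw',np.ptp(ray('top',c1([(554,156),(629,156)]),.04)[:,1]),'tinw',np.ptp(ray('top',c1([(37,224),(132,224)]),.05)[:,1]))
im=cv2.imread("pics/scene0.png")
cv2.imwrite("pics/c3.png",cv2.resize(im[195:330,130:330],None,fx=4,fy=4,interpolation=cv2.INTER_CUBIC))
```

```text
ltray [[0.5376, 0.2221], [0.5187, 0.0104], [0.4239, 0.0203], [0.4432, 0.2298]] sides [0.2126 0.0954 0.2104 0.0947] mean [0.4809 0.1206 0.012 ]
yaw -0.09042620525988618
stray [[0.5381, -0.0821], [0.5256, -0.2384], [0.4305, -0.2306], [0.4445, -0.0738]] sides [0.1568 0.0954 0.1574 0.094 ] mean [ 0.4846 -0.1562  0.012 ]
yaw -0.08434321906956772
wB [[0.5212, 0.3276], [0.5216, 0.2837], [0.4028, 0.3031], [0.4026, 0.3232]] sides [0.0438 0.1204 0.0202 0.1187] mean [0.4621 0.3094 0.018 ]
wBtab [[0.473, 0.316], [0.4731, 0.2974], [0.4503, 0.2967], [0.4502, 0.3153]] sides [0.0186 0.0228 0.0186 0.0228] mean [0.4617 0.3064 0.046 ]
wA [[0.6839, 0.2007], [0.6772, 0.1649], [0.564, 0.2062], [0.5669, 0.228]] sides [0.0364 0.1205 0.022  0.1201] mean [0.623  0.1999 0.018 ]
sw [[0.658, 0.3262], [0.6615, 0.2852], [0.5808, 0.2904], [0.5781, 0.3139]] sides [0.0412 0.0809 0.0236 0.0809] mean [0.6196 0.3039 0.018 ]
block [[0.4865, -0.3441], [0.4782, -0.3845], [0.4388, -0.3749], [0.447, -0.3347]] sides [0.0413 0.0406 0.0411 0.0406] mean [ 0.4626 -0.3595  0.04  ]
pot [[0.6119 0.1038 0.04  ]] tin [[0.5662 0.4076 0.05  ]] edge [[0.3919 0.114  0.    ]]
potw 0.045833537054785684 tinw 0.057168610653963725
```

View pics/c3.png

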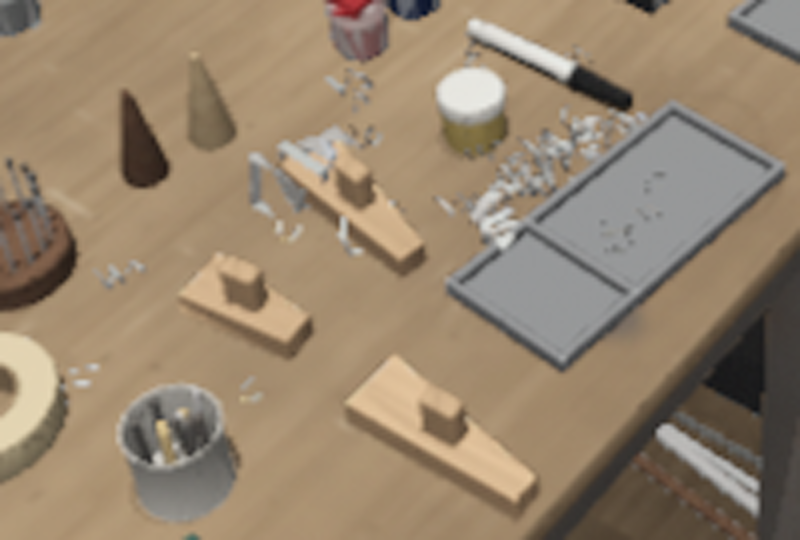

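The measured sizes match the given dimensions to about 2 mm. I'll take the brass block first.

```bash
python3 -c "
from h import *
go(.4626,-.3595,.10,-.203)"
```

```text
t 0.1 tcp [ 0.2622 -0.594   0.2258] yaw 0.416 F [-0.9  0.1 -0.1] w 91.7 g 0.0
row [ 0.278  -0.1334  0.126 ] [-0.002  0.     0.619]
```

Units first: shifts go in shares of 500 mm and turns go in shares of pi rad. So 0.278 m is 0.556, 0.224 m is 0.448, 0.619 rad is 0.197.

Call:
creep_tool --increments '[[[0.112, -0.054, 0.02, 0, 0, 0.0382], [0.224, -0.106, 0.07, 0, 0, 0.0796], [0.336, -0.16, 0.12, 0, 0, 0.1178], [0.448, -0.214, 0.18, 0, 0, 0.1592], [0.556, -0.266, 0.22, 0, 0, 0.197]]]' --finger_gap 1.0

```text
clock: 0.72
ee_pos: [0.4535, -0.3707, 0.1209]
tool_rot: [-0.0, 0.995, -0.104, -0.001]
ft_force: [0.6, -0.2, -0.2]
width: 0.997
gripper_force: 0.0
```

Call:
creep_tool --increments '[[[0, 0, 0, 0, 0, 0], [0, 0, 0, 0, 0, 0]]]'

```text
clock: 0.98
ee_pos: [0.4531, -0.3721, 0.1218]
tool_rot: [-0.0, 0.995, -0.101, -0.001]
ft_force: [-0.2, -1.1, -0.4]
width: 1.004
gripper_force: 0.0
```

Run:
```python
from h import *
go(.4626,-.3595,.014,-.203)
im=snapshot('wrist'); cv2.imwrite('pics/w1.png',cv2.cvtColor(im,cv2.COLOR_RGB2BGR))
```

```text
t 0.97 tcp [ 0.4531 -0.3721  0.1218] yaw -0.201 F [-0.2 -1.1 -0.4] w 92.3 g 0.0
row [ 0.0069 -0.0142  0.1078] [0.    0.001 0.002]
```

View pics/w1.png

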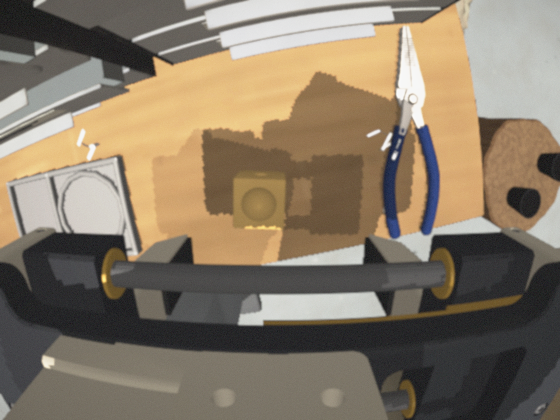

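The wrist view shows the block at (259,204), square to the fingers and offset to −y in tool axes, as the row says. I'll descend onto it.

In the tool's units: 0.107 m is 0.214, 0.08 m is 0.16.

Call:
creep_tool --increments '[[[0.014, -0.028, 0.08, 0, 0, 0], [0.014, -0.028, 0.16, 0, 0, 0], [0.014, -0.028, 0.214, 0, 0, 0], [0.014, -0.028, 0.214, 0, 0, 0]]]' --finger_gap 1.0

```text
clock: 1.52
ee_pos: [0.46, -0.3609, 0.0134]
tool_rot: [-0.001, 0.995, -0.103, -0.002]
ft_force: [0.4, -0.6, 1.0]
width: 1.0
gripper_force: 0.0
```

Call:
creep_tool --increments '[[[0, 0, 0, 0, 0, 0], [0, 0, 0, 0, 0, 0], [0, 0, 0, 0, 0, 0], [0, 0, 0, 0, 0, 0], [0, 0, 0, 0, 0, 0]]]' --finger_gap 0.0 --grip_force 35

```text
clock: 2.15
ee_pos: [0.4631, -0.3599, 0.0155]
tool_rot: [0.0, 0.995, -0.101, 0.0]
ft_force: [0.3, 0.2, -0.1]
width: 0.507
gripper_force: 0.0
```

Call:
creep_tool --increments '[[[0, 0, -0.06, 0, 0, 0], [0, 0, -0.14, 0, 0, 0], [0, 0, -0.14, 0, 0, 0]]]'

```text
clock: 2.52
ee_pos: [0.465, -0.3611, 0.0878]
tool_rot: [0.001, 0.995, -0.101, 0.002]
ft_force: [0.4, -0.2, -4.5]
width: 0.432
gripper_force: 35.0
```

```bash
python3 -c "
from h import *
go(.4883,-.1134,.085,-.085)"
```

```text
t 2.52 tcp [ 0.465  -0.3611  0.0878] yaw -0.203 F [ 0.4 -0.2 -4.5] w 39.7 g 35.0
row [-0.0271 -0.2474  0.0021] [ 0.003 -0.005 -0.118]
```

In the tool's units: -0.247 m is -0.494, -0.005 m is -0.01, -0.118 rad is -0.0376.

Call:
creep_tool --increments '[[[-0.01, -0.1, 0, 0, 0, -0.0095], [-0.02, -0.2, 0, 0, 0, -0.0191], [-0.032, -0.3, 0, 0, 0, -0.0286], [-0.042, -0.4, 0, 0, 0, -0.0376], [-0.054, -0.494, 0, 0, 0, -0.0376]]]'

```text
clock: 3.15
ee_pos: [0.485, -0.1105, 0.0837]
tool_rot: [-0.0, 0.999, -0.042, -0.001]
ft_force: [0.1, 0.3, -3.6]
width: 0.432
gripper_force: 35.0
```

Call:
creep_tool --increments '[[[0, 0, 0, 0, 0, 0], [0, 0, 0, 0, 0, 0]]]'

```text
clock: 3.4
ee_pos: [0.4853, -0.1127, 0.0841]
tool_rot: [0.0, 0.999, -0.042, -0.001]
ft_force: [-0.3, -0.2, -3.3]
width: 0.428
gripper_force: 35.0
```

```bash
python3 -c "
from h import *
go(.4883,-.1134,.025,-.085)"
```

```text
t 3.4 tcp [ 0.4853 -0.1127  0.0841] yaw -0.085 F [-0.3 -0.2 -3.3] w 39.3 g 35.0
row [0.0032 0.0004 0.0591] [0.    0.002 0.   ]
```

In the tool's units: 0.059 m is 0.118, 0.055 m is 0.11.

Call:
creep_tool --increments '[[[0.006, 0, 0.06, 0, 0, 0], [0.006, 0, 0.11, 0, 0, 0], [0.006, 0, 0.118, 0, 0, 0], [0.006, 0, 0.118, 0, 0, 0]]]'

```text
clock: 3.9
ee_pos: [0.4905, -0.1154, 0.0281]
tool_rot: [0.001, 0.999, -0.044, 0.001]
ft_force: [-4.4, 0.8, 21.0]
width: 0.429
gripper_force: 35.0
```

Call:
creep_tool --increments '[[[0, 0, 0.004, 0, 0, 0], [0, 0, 0.008, 0, 0, 0], [0, 0, 0.008, 0, 0, 0]]]'

```text
clock: 4.28
ee_pos: [0.4916, -0.1155, 0.0266]
tool_rot: [0.002, 0.999, -0.044, 0.002]
ft_force: [-10.4, 2.6, 45.8]
width: 0.435
gripper_force: 35.0
```

Call:
creep_tool --increments '[[[0, 0, 0.002, 0, 0, 0], [0, 0, 0.004, 0, 0, 0], [0, 0, 0.004, 0, 0, 0]]]'

```text
clock: 4.65
ee_pos: [0.4925, -0.1156, 0.0252]
tool_rot: [0.002, 0.999, -0.044, 0.003]
ft_force: [-10.7, 2.0, 49.4]
width: 0.431
gripper_force: 35.0
```

In the tool's units: -0.005 m is -0.01, -0.003 m is -0.006.

Call:
creep_tool --increments '[[[0, 0, -0.006, 0, 0, 0], [0, 0, -0.01, 0, 0, 0], [0, 0, -0.01, 0, 0, 0]]]'

```text
clock: 5.03
ee_pos: [0.4896, -0.1147, 0.0254]
tool_rot: [0.001, 0.999, -0.044, 0.0]
ft_force: [-1.8, -1.8, 7.6]
width: 0.432
gripper_force: 35.0
```

Call:
creep_tool --increments '[[[0, 0, 0, 0, 0, 0], [0, 0, 0, 0, 0, 0], [0, 0, 0, 0, 0, 0], [0, 0, 0, 0, 0, 0]]]' --finger_gap 0.75

```text
clock: 5.52
ee_pos: [0.4891, -0.1127, 0.025]
tool_rot: [-0.0, 0.999, -0.043, -0.0]
ft_force: [0.2, 0.2, 0.5]
width: 0.742
gripper_force: 0.0
```

Call:
creep_tool --increments '[[[0, 0, -0.06, 0, 0, 0], [0, 0, -0.16, 0, 0, 0], [0, 0, -0.24, 0, 0, 0], [-0.1, 0, -0.24, 0, 0, 0], [-0.2, 0, -0.24, 0, 0, 0]]]'

```text
clock: 6.15
ee_pos: [0.389, -0.1041, 0.1456]
tool_rot: [0.0, 0.999, -0.042, 0.001]
ft_force: [0.9, 0.8, -0.5]
width: 0.751
gripper_force: 0.0
```

Run:
```python
from h import *
state()
im=snapshot('wrist'); cv2.imwrite('pics/w2.png',cv2.cvtColor(im,cv2.COLOR_RGB2BGR))
```

```text
t 6.15 tcp [ 0.389  -0.1041  0.1456] yaw -0.085 F [ 0.9  0.8 -0.5] w 69.1 g 0.0
```

View pics/w2.png

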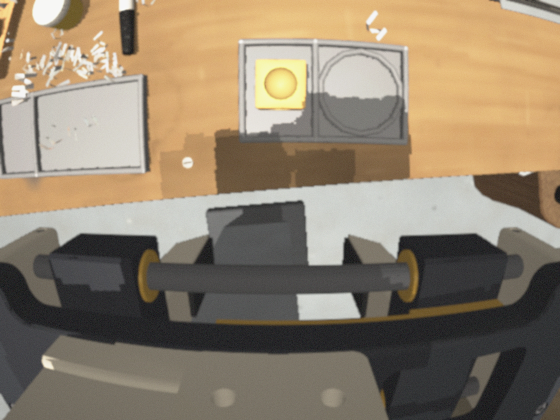

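The wrist view shows the block inside the square bay (~(281,84)), flat. Next is the pot.

```bash
python3 -c "
from h import *
go(.6119,.1038,.08,-.09)"
```

```text
t 6.2 tcp [ 0.3796 -0.1032  0.1435] yaw -0.085 F [-8.5  0.3 -1. ] w 68.9 g 0.0
row [ 0.2146 -0.2261  0.0611] [0.001 0.01  0.005]
```

In the tool's units: -0.225 m is -0.45, -0.21 m is -0.42.

Call:
creep_tool --increments '[[[0.04, -0.11, 0, 0, 0, 0], [0.08, -0.22, 0, 0, 0, 0], [0.12, -0.34, 0, 0, 0, 0], [0.2, -0.42, 0.02, 0, 0, 0], [0.3, -0.45, 0.06, 0, 0, 0]]]'

```text
clock: 6.82
ee_pos: [0.5599, 0.1116, 0.1159]
tool_rot: [-0.001, 0.999, -0.04, 0.001]
ft_force: [0.7, -0.6, -0.1]
width: 0.749
gripper_force: 0.0
```

Call:
creep_tool --increments '[[[0.1, 0, 0.04, 0, 0, 0], [0.12, 0, 0.04, 0, 0, 0], [0.12, 0, 0.04, 0, 0, 0]]]'

```text
clock: 7.2
ee_pos: [0.6178, 0.1022, 0.0947]
tool_rot: [-0.0, 0.999, -0.043, -0.001]
ft_force: [-1.1, -1.1, 0.7]
width: 0.747
gripper_force: 0.0
```

```bash
python3 -c "
from h import *
go(.6119,.1038,.012,-.09)"
```

```text
t 7.2 tcp [0.6178 0.1022 0.0947] yaw -0.086 F [-1.1 -1.1  0.7] w 68.7 g 0.0
row [-0.0059 -0.0011  0.0827] [-0.     0.001  0.004]
```

In the tool's units: 0.082 m is 0.164, 0.08 m is 0.16.

Call:
creep_tool --increments '[[[-0.012, -0.002, 0.08, 0, 0, 0], [-0.012, -0.002, 0.16, 0, 0, 0], [-0.012, -0.002, 0.164, 0, 0, 0], [-0.012, -0.002, 0.164, 0, 0, 0]]]'

```text
clock: 7.7
ee_pos: [0.6126, 0.104, 0.015]
tool_rot: [-0.0, 0.999, -0.042, 0.001]
ft_force: [1.2, -0.0, 1.1]
width: 0.752
gripper_force: 0.0
```

Call:
creep_tool --increments '[[[0, 0, 0, 0, 0, 0], [0, 0, 0, 0, 0, 0], [0, 0, 0, 0, 0, 0], [0, 0, 0, 0, 0, 0], [0, 0, 0, 0, 0, 0]]]' --finger_gap 0.0 --grip_force 15

```text
clock: 8.32
ee_pos: [0.6129, 0.1037, 0.0141]
tool_rot: [-0.0, 0.999, -0.043, 0.001]
ft_force: [-1.1, -0.6, 6.4]
width: 0.473
gripper_force: 15.0
```

Call:
creep_tool --increments '[[[0, 0, 0, 0, 0, 0], [0, 0, 0, 0, 0, 0]]]'

```text
clock: 8.57
ee_pos: [0.6129, 0.1037, 0.0141]
tool_rot: [-0.0, 0.999, -0.043, 0.001]
ft_force: [-0.9, -0.5, 5.7]
width: 0.478
gripper_force: 15.0
```

Call:
creep_tool --increments '[[[0, 0, -0.06, 0, 0, 0], [0, 0, -0.1, 0, 0, 0], [0, 0, -0.1, 0, 0, 0]]]'

```text
clock: 8.95
ee_pos: [0.6138, 0.1038, 0.065]
tool_rot: [-0.0, 0.999, -0.043, 0.002]
ft_force: [1.3, -0.1, -1.1]
width: 0.478
gripper_force: 15.0
```

```bash
python3 -c "
from h import *
go(.4872,.1903,.06,-.09)"
```

```text
t 8.95 tcp [0.6138 0.1038 0.065 ] yaw -0.085 F [ 1.3 -0.1 -1.1] w 44.0 g 15.0
row [-0.1335 -0.0753  0.0046] [-0.001 -0.004  0.005]
```

In the tool's units: -0.133 m is -0.266, -0.05 m is -0.1.

Call:
creep_tool --increments '[[[-0.1, -0.04, 0, 0, 0, 0], [-0.19, -0.09, 0, 0, 0, 0], [-0.266, -0.15, 0, 0, 0, 0], [-0.266, -0.15, 0, 0, 0, 0], [-0.266, -0.15, 0, 0, 0, 0]]]'

```text
clock: 9.57
ee_pos: [0.4862, 0.189, 0.0627]
tool_rot: [0.0, 0.999, -0.043, -0.0]
ft_force: [0.5, -0.0, -0.3]
width: 0.476
gripper_force: 15.0
```

```bash
python3 -c "
from h import *
go(.4872,.1903,.02,-.09)"
```

```text
t 9.57 tcp [0.4862 0.189  0.0627] yaw -0.085 F [ 0.5 -0.  -0.3] w 43.8 g 15.0
row [ 0.0009 -0.0014  0.0427] [0.001 0.    0.005]
```

In the tool's units: 0.043 m is 0.086, 0.04 m is 0.08.

Call:
creep_tool --increments '[[[0.002, -0.002, 0.05, 0, 0, 0], [0.002, -0.002, 0.08, 0, 0, 0], [0.002, -0.002, 0.086, 0, 0, 0], [0.002, -0.002, 0.086, 0, 0, 0]]]'

```text
clock: 10.07
ee_pos: [0.4873, 0.1902, 0.0201]
tool_rot: [0.0, 0.999, -0.043, -0.0]
ft_force: [0.1, 0.8, -0.9]
width: 0.479
gripper_force: 15.0
```

Call:
creep_tool --increments '[[[0, 0, 0.002, 0, 0, 0], [0, 0, 0.004, 0, 0, 0], [0, 0, 0.004, 0, 0, 0]]]'

```text
clock: 10.45
ee_pos: [0.4873, 0.1905, 0.0185]
tool_rot: [-0.0, 0.999, -0.043, 0.0]
ft_force: [0.2, 1.4, -0.4]
width: 0.479
gripper_force: 15.0
```

Call:
creep_tool --increments '[[[0, 0, 0, 0, 0, 0], [0, 0, 0, 0, 0, 0], [0, 0, 0, 0, 0, 0], [0, 0, 0, 0, 0, 0]]]' --finger_gap 0.62

```text
clock: 10.95
ee_pos: [0.4871, 0.1905, 0.0182]
tool_rot: [0.0, 0.999, -0.043, 0.0]
ft_force: [-0.2, 0.2, -0.7]
width: 0.621
gripper_force: 0.0
```

Call:
creep_tool --increments '[[[0, 0, -0.06, 0, 0, 0], [0, 0, -0.16, 0, 0, 0], [0, 0, -0.16, 0, 0, 0]]]'

```text
clock: 11.32
ee_pos: [0.49, 0.1919, 0.1017]
tool_rot: [-0.001, 0.999, -0.043, 0.003]
ft_force: [0.4, -0.3, -0.6]
width: 0.623
gripper_force: 0.0
```

```bash
python3 -c "
from h import *
go(.462,.3095,.08,.03+np.pi/2)"
```

```text
t 11.32 tcp [0.49   0.1919 0.1017] yaw -0.085 F [ 0.4 -0.3 -0.6] w 57.3 g 0.0
row [-0.038  -0.1147  0.0218] [-0.007 -0.003  1.456]
```

In the tool's units: -0.115 m is -0.23, -0.02 m is -0.04, 0.9 rad is 0.2865.

Call:
creep_tool --increments '[[[0, -0.04, 0, 0, 0, 0.0573], [0, -0.1, 0, 0, 0, 0.1146], [-0.02, -0.16, 0, 0, 0, 0.1719], [-0.05, -0.23, 0, 0, 0, 0.2292], [-0.076, -0.23, 0, 0, 0, 0.2865]]]' --finger_gap 0.5

```text
clock: 11.95
ee_pos: [0.4617, 0.2867, 0.0868]
tool_rot: [0.018, 0.945, -0.325, -0.017]
ft_force: [-0.4, -0.4, -1.8]
width: 0.501
gripper_force: 0.0
```

Call:
creep_tool --increments '[[[0, 0, 0, 0, 0, 0.0573], [0, 0, 0, 0, 0, 0.1146], [0, 0, 0, 0, 0, 0.1751], [0, 0, 0, 0, 0, 0.1751]]]'

```text
clock: 12.45
ee_pos: [0.4619, 0.2834, 0.0839]
tool_rot: [0.028, 0.823, -0.567, -0.006]
ft_force: [-0.3, -0.5, -0.2]
width: 0.502
gripper_force: 0.0
```

Run:
```python
from h import *
go(.462,.3095,.022,.03+np.pi/2)
print(np.round(sensors.get_obs()['joint_positions'],2))
im=snapshot('wrist'); cv2.imwrite('pics/w3.png',cv2.cvtColor(im,cv2.COLOR_RGB2BGR))
```

```text
t 12.45 tcp [0.4619 0.2834 0.0839] yaw -1.207 F [-0.3 -0.5 -0.2] w 46.2 g 0.0
row [-0.0257 -0.0126  0.0607] [ 0.048 -0.03   0.333]
[-1.45  0.93  1.25  1.92 -0.96  1.14 -2.57]
```

View pics/w3.png

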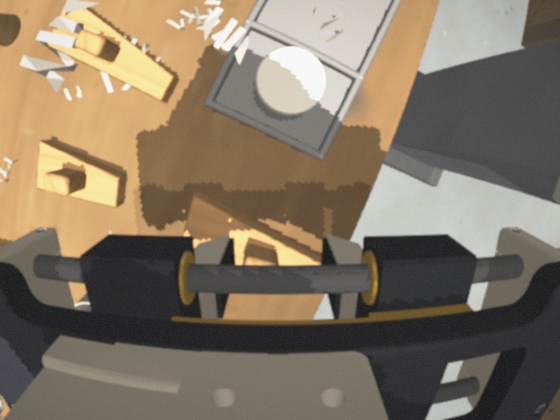

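The wrist view shows wedge B's tab between the fingers at about (262,255), but joint 7 is at its limit. So I'll turn back and grip wedge B across its tab, at tool yaw ≈ 0.03.

In the tool's units: -0.02 m is -0.04, -0.9 rad is -0.2865.

Call:
creep_tool --increments '[[[0, 0, -0.04, 0, 0, -0.0573], [0, 0, -0.04, 0, 0, -0.1146], [0, 0, -0.04, 0, 0, -0.1719], [0, 0, -0.04, 0, 0, -0.2292], [0, 0, -0.04, 0, 0, -0.2865]]]' --finger_gap 0.4

```text
clock: 13.12
ee_pos: [0.4631, 0.2881, 0.1097]
tool_rot: [0.011, 0.989, -0.149, -0.02]
ft_force: [0.5, 0.1, -0.4]
width: 0.403
gripper_force: 0.0
```

```bash
python3 -c "
from h import *
go(.462,.3095,.075,.03)
print(np.round(sensors.get_obs()['joint_positions'],2))"
```

```text
t 13.12 tcp [0.4631 0.2881 0.1097] yaw -0.301 F [ 0.5  0.1 -0.4] w 37.1 g 0.0
row [-0.0061 -0.0211  0.0344] [ 0.021  0.041 -0.33 ]
[-1.38  0.74  1.09  1.91 -0.77  1.04 -1.81]
```

In the tool's units: 0.034 m is 0.068, -0.021 m is -0.042, -0.33 rad is -0.105.

Call:
creep_tool --increments '[[[-0.006, -0.02, 0.02, 0.0032, 0.0064, -0.0509], [-0.012, -0.042, 0.068, 0.0067, 0.0131, -0.105], [-0.012, -0.042, 0.068, 0.0067, 0.0131, -0.105], [-0.012, -0.042, 0.068, 0.0067, 0.0131, -0.105]]]'

```text
clock: 13.62
ee_pos: [0.463, 0.3084, 0.0752]
tool_rot: [0.002, 1.0, 0.009, 0.0]
ft_force: [0.5, -0.8, -0.2]
width: 0.401
gripper_force: 0.0
```

Run:
```python
from h import *
go(.462,.3095,.023,.03)
print(np.round(sensors.get_obs()['joint_positions'],2))
im=snapshot('wrist'); cv2.imwrite('pics/w4.png',cv2.cvtColor(im,cv2.COLOR_RGB2BGR))
```

```text
t 13.62 tcp [0.463  0.3084 0.0752] yaw 0.018 F [ 0.5 -0.8 -0.2] w 36.8 g 0.0
row [-0.001  -0.0013  0.0522] [ 0.003 -0.    -0.012]
[-1.36  0.74  0.98  1.94 -0.78  0.91 -1.53]
```

View pics/w4.png

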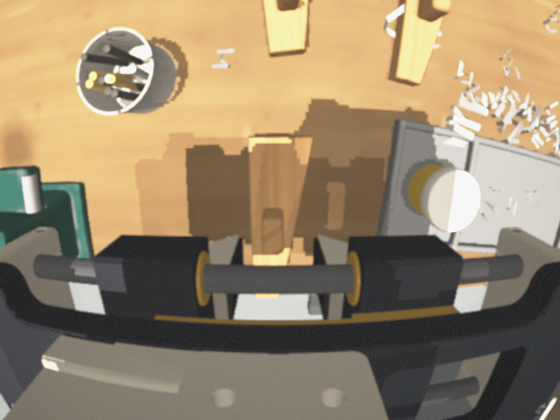

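The tab at (272,230) is centred between the fingers. I'll grip it.

In the tool's units: 0.052 m is 0.104, 0.03 m is 0.06, -0.012 rad is -0.0038.

Call:
creep_tool --increments '[[[-0.002, -0.002, 0.06, 0, 0, -0.0038], [-0.002, -0.002, 0.104, 0, 0, -0.0038], [-0.002, -0.002, 0.104, 0, 0, -0.0038]]]'

```text
clock: 14.05
ee_pos: [0.4605, 0.3076, 0.02]
tool_rot: [0.005, 1.0, 0.016, -0.001]
ft_force: [-0.3, -0.0, 1.0]
width: 0.403
gripper_force: 0.0
```

Call:
creep_tool --increments '[[[0, 0, 0, 0, 0, 0], [0, 0, 0, 0, 0, 0], [0, 0, 0, 0, 0, 0], [0, 0, 0, 0, 0, 0], [0, 0, 0, 0, 0, 0]]]' --finger_gap 0.0 --grip_force 30

```text
clock: 14.68
ee_pos: [0.4619, 0.3091, 0.0219]
tool_rot: [0.003, 1.0, 0.017, 0.0]
ft_force: [-0.5, 0.8, 5.5]
width: 0.15
gripper_force: 30.0
```

Call:
creep_tool --increments '[[[0, 0, -0.06, 0, 0, 0], [0, 0, -0.12, 0, 0, 0], [0, 0, -0.12, 0, 0, 0], [0, 0, -0.12, 0, 0, 0]]]'

```text
clock: 15.18
ee_pos: [0.4605, 0.309, 0.0804]
tool_rot: [0.004, 1.0, 0.017, -0.001]
ft_force: [-0.8, -0.4, -1.2]
width: 0.153
gripper_force: 30.0
```

```bash
python3 -c "
from h import *
go(.458,.0895,.08,1.48)"
```

```text
t 15.18 tcp [0.4605 0.309  0.0804] yaw 0.034 F [-0.8 -0.4 -1.2] w 14.1 g 30.0
row [-0.0099  0.2193  0.0021] [ 0.005  0.007 -1.446]
```

In the tool's units: 0.15 m is 0.3, 0.11 m is 0.22, -0.9 rad is -0.2865.

Call:
creep_tool --increments '[[[0, 0.02, -0.04, 0, 0, -0.0573], [0, 0.06, -0.06, 0, 0, -0.1146], [0, 0.14, -0.06, 0, 0, -0.1719], [0, 0.22, -0.06, 0, 0, -0.2292], [-0.02, 0.3, -0.06, 0, 0, -0.2865]]]'

```text
clock: 15.8
ee_pos: [0.456, 0.1574, 0.1114]
tool_rot: [0.004, 0.892, 0.453, -0.002]
ft_force: [0.3, -0.8, -1.9]
width: 0.152
gripper_force: 30.0
```

```bash
python3 -c "
from h import *
go(.458,.0895,.08,1.48)
print(np.round(sensors.get_obs()['joint_positions'],2))"
```

```text
t 15.8 tcp [0.456  0.1574 0.1114] yaw 0.939 F [ 0.3 -0.8 -1.9] w 13.9 g 30.0
row [-0.0534  0.0416  0.032 ] [ 0.003  0.008 -0.541]
[-1.1   0.47  0.87  2.09 -0.49  0.8  -0.57]
```

In the tool's units: -0.053 m is -0.106, 0.042 m is 0.084, -0.541 rad is -0.1722.

Call:
creep_tool --increments '[[[-0.036, 0.028, 0, 0, 0, -0.0573], [-0.072, 0.056, 0.02, 0, 0, -0.1146], [-0.106, 0.084, 0.04, 0.001, 0.0025, -0.1722], [-0.106, 0.084, 0.064, 0.001, 0.0025, -0.1722], [-0.106, 0.084, 0.064, 0.001, 0.0025, -0.1722]]]'

```text
clock: 16.42
ee_pos: [0.4573, 0.0915, 0.0794]
tool_rot: [-0.001, 0.741, 0.671, -0.001]
ft_force: [0.0, 0.3, -0.9]
width: 0.15
gripper_force: 30.0
```

Call:
creep_tool --increments '[[[0, 0, 0, 0, 0, 0], [0, 0, 0, 0, 0, 0]]]'

```text
clock: 16.68
ee_pos: [0.4588, 0.0921, 0.081]
tool_rot: [-0.0, 0.74, 0.673, 0.001]
ft_force: [-0.4, 0.4, -1.1]
width: 0.149
gripper_force: 30.0
```

```bash
python3 -c "
from h import *
go(.458,.0895,.027,1.48)"
```

```text
t 16.68 tcp [0.4588 0.0921 0.081 ] yaw 1.475 F [-0.4  0.4 -1.1] w 13.7 g 30.0
row [-0.0028 -0.0006  0.054 ] [ 0.001 -0.001 -0.005]
```

In the tool's units: 0.052 m is 0.104, 0.048 m is 0.096.

Call:
creep_tool --increments '[[[-0.006, 0, 0.06, 0, 0, 0], [-0.006, 0, 0.096, 0, 0, 0], [-0.006, 0, 0.104, 0, 0, 0], [-0.006, 0, 0.104, 0, 0, 0]]]'

```text
clock: 17.18
ee_pos: [0.4585, 0.0883, 0.0289]
tool_rot: [-0.0, 0.74, 0.672, 0.0]
ft_force: [1.3, -0.5, -1.0]
width: 0.151
gripper_force: 30.0
```

Call:
creep_tool --increments '[[[0, 0, 0.004, 0, 0, 0], [0, 0, 0.006, 0, 0, 0], [0, 0, 0.006, 0, 0, 0]]]'

```text
clock: 17.55
ee_pos: [0.4585, 0.0884, 0.0261]
tool_rot: [-0.0, 0.74, 0.672, 0.001]
ft_force: [-0.7, 0.1, -1.2]
width: 0.154
gripper_force: 30.0
```

Call:
creep_tool --increments '[[[0, 0, 0, 0, 0, 0], [0, 0, 0, 0, 0, 0], [0, 0, 0, 0, 0, 0]]]' --finger_gap 0.4

```text
clock: 17.92
ee_pos: [0.4584, 0.0883, 0.0259]
tool_rot: [-0.0, 0.74, 0.672, 0.001]
ft_force: [-0.7, -0.6, -1.0]
width: 0.389
gripper_force: 0.0
```

Call:
creep_tool --increments '[[[0, 0, -0.08, 0, 0, 0], [0, 0, -0.16, 0, 0, 0], [0, 0, -0.16, 0, 0, 0]]]'

```text
clock: 18.3
ee_pos: [0.4605, 0.0888, 0.1083]
tool_rot: [0.0, 0.74, 0.672, 0.003]
ft_force: [1.3, 0.4, -0.7]
width: 0.402
gripper_force: 0.0
```

```bash
python3 -c "
from h import *
go(.623,.202,.08,-.15+np.pi/2)
print(np.round(sensors.get_obs()['joint_positions'],2))"
```

```text
t 18.3 tcp [0.4605 0.0888 0.1083] yaw 1.474 F [ 1.3  0.4 -0.7] w 37.0 g 0.0
row [0.1282 0.1507 0.0295] [ 0.005 -0.004  0.054]
[-0.87  0.4   0.75  2.13 -0.4   0.75  0.04]
```

In the tool's units: 0.15 m is 0.3, 0.128 m is 0.256, 0.054 rad is 0.0172.

Call:
creep_tool --increments '[[[0.064, 0.076, 0, 0, 0, 0], [0.128, 0.15, 0, 0, 0, 0.0064], [0.192, 0.226, 0, 0, 0, 0.0159], [0.256, 0.3, 0.02, 0.0016, -0.0013, 0.0172], [0.256, 0.3, 0.04, 0.0016, -0.0013, 0.0172]]]' --finger_gap 0.5

```text
clock: 18.92
ee_pos: [0.6216, 0.2044, 0.0839]
tool_rot: [-0.001, 0.757, 0.654, -0.002]
ft_force: [-1.0, -1.7, -0.5]
width: 0.499
gripper_force: 0.0
```

Call:
creep_tool --increments '[[[0, 0, 0, 0, 0, 0], [0, 0, 0, 0, 0, 0]]]'

```text
clock: 19.18
ee_pos: [0.6189, 0.1998, 0.0858]
tool_rot: [-0.001, 0.759, 0.651, -0.003]
ft_force: [-0.7, -0.6, 0.5]
width: 0.497
gripper_force: 0.0
```

Run:
```python
from h import *
go(.623,.202,.023,-.15+np.pi/2)
im=snapshot('wrist'); cv2.imwrite('pics/w5.png',cv2.cvtColor(im,cv2.COLOR_RGB2BGR))
```

```text
t 19.18 tcp [0.6189 0.1998 0.0858] yaw 1.419 F [-0.7 -0.6  0.5] w 45.7 g 0.0
row [0.003  0.0041 0.0627] [-0.006  0.004 -0.002]
```

View pics/w5.png

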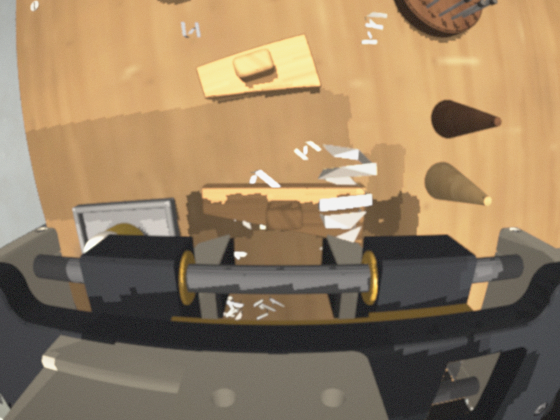

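In the tool's units: 0.045 m is 0.09, 0.025 m is 0.05.

Call:
creep_tool --increments '[[[0.006, 0.008, 0.05, 0, 0, 0], [0.006, 0.008, 0.09, 0, 0, 0], [0.006, 0.008, 0.09, 0, 0, 0]]]' --finger_gap 0.42

```text
clock: 19.6
ee_pos: [0.6221, 0.2028, 0.0393]
tool_rot: [-0.002, 0.758, 0.652, -0.004]
ft_force: [-0.8, -0.2, 0.1]
width: 0.42
gripper_force: 0.0
```

Call:
creep_tool --increments '[[[0, 0, 0.02, 0, 0, 0], [0, 0, 0.034, 0, 0, 0], [0, 0, 0.034, 0, 0, 0]]]'

```text
clock: 19.98
ee_pos: [0.6236, 0.2034, 0.0235]
tool_rot: [-0.001, 0.758, 0.652, -0.003]
ft_force: [-1.0, 1.0, 0.6]
width: 0.422
gripper_force: 0.0
```

```bash
python3 -c "
from h import *
state()"
```

```text
t 19.98 tcp [0.6236 0.2034 0.0235] yaw 1.42 F [-1.   1.   0.6] w 38.8 g 0.0
```

Call:
creep_tool --increments '[[[0, 0, 0, 0, 0, 0], [0, 0, 0, 0, 0, 0], [0, 0, 0, 0, 0, 0], [0, 0, 0, 0, 0, 0], [0, 0, 0, 0, 0, 0]]]' --finger_gap 0.0 --grip_force 30

```text
clock: 20.6
ee_pos: [0.6242, 0.2035, 0.0243]
tool_rot: [-0.001, 0.758, 0.652, -0.002]
ft_force: [-0.4, -0.5, 2.8]
width: 0.257
gripper_force: 30.0
```

Call:
creep_tool --increments '[[[0, 0, -0.08, 0, 0, 0], [0, 0, -0.16, 0, 0, 0], [0, 0, -0.16, 0, 0, 0], [0, 0, -0.16, 0, 0, 0]]]'

```text
clock: 21.1
ee_pos: [0.6236, 0.2037, 0.1032]
tool_rot: [-0.001, 0.758, 0.652, -0.003]
ft_force: [-0.2, -0.4, -1.4]
width: 0.26
gripper_force: 30.0
```

```bash
python3 -c "
from h import *
go(.4978,.0859,.09,-.09)
print(np.round(sensors.get_obs()['joint_positions'],2))"
```

```text
t 21.1 tcp [0.6236 0.2037 0.1032] yaw 1.421 F [-0.2 -0.4 -1.4] w 23.9 g 30.0
row [-0.1353 -0.1067  0.0143] [-0.002  0.007  1.511]
[-0.82  0.71  0.67  1.65 -0.51  0.97 -0.11]
```

In the tool's units: -0.13 m is -0.26, -0.08 m is -0.16, 0.9 rad is 0.2865.

Call:
creep_tool --increments '[[[-0.04, -0.02, 0, 0, 0, 0.0573], [-0.08, -0.06, 0, 0, 0, 0.1146], [-0.14, -0.1, 0, 0, 0, 0.1719], [-0.2, -0.16, 0, 0, 0, 0.2292], [-0.26, -0.212, 0, 0, 0, 0.2865]]]'

```text
clock: 21.72
ee_pos: [0.4975, 0.0899, 0.1034]
tool_rot: [0.001, 0.967, 0.254, -0.004]
ft_force: [0.2, 0.1, -0.6]
width: 0.259
gripper_force: 30.0
```

Call:
creep_tool --increments '[[[0, 0, 0, 0, 0, 0.0573], [0, 0, 0, 0, 0, 0.1146], [0, 0, 0, 0, 0, 0.1719], [0, 0, 0, 0, 0, 0.1945], [0, 0, 0, 0, 0, 0.1945]]]'

```text
clock: 22.35
ee_pos: [0.499, 0.0907, 0.1036]
tool_rot: [0.002, 0.999, -0.045, -0.004]
ft_force: [-0.6, 0.3, -1.2]
width: 0.261
gripper_force: 30.0
```

```bash
python3 -c "
from h import *
go(.4978,.0859,.08,-.09)
print(np.round(sensors.get_obs()['joint_positions'],2))"
```

```text
t 22.35 tcp [0.499  0.0907 0.1036] yaw -0.09 F [-0.6  0.3 -1.2] w 24.0 g 30.0
row [-0.0006  0.0047  0.0236] [0.005 0.007 0.   ]
[-1.07  0.66  1.1   2.04 -0.75  0.93 -1.22]
```

In the tool's units: 0.06 m is 0.12, 0.03 m is 0.06, 0.007 rad is 0.0022.

Call:
creep_tool --increments '[[[0, 0.01, 0.06, 0.0016, 0.0022, 0], [0, 0.01, 0.1, 0.0016, 0.0022, 0], [0, 0.01, 0.12, 0.0016, 0.0022, 0], [0, 0.01, 0.12, 0.0016, 0.0022, 0]]]'

```text
clock: 22.85
ee_pos: [0.4988, 0.0856, 0.0443]
tool_rot: [-0.001, 0.999, -0.045, 0.0]
ft_force: [0.6, -0.9, -0.5]
width: 0.259
gripper_force: 30.0
```

Call:
creep_tool --increments '[[[0, 0, 0.01, 0, 0, 0], [0, 0, 0.024, 0, 0, 0], [0, 0, 0.026, 0, 0, 0], [0, 0, 0.026, 0, 0, 0]]]'

```text
clock: 23.35
ee_pos: [0.4994, 0.0859, 0.0319]
tool_rot: [-0.001, 0.999, -0.045, 0.001]
ft_force: [0.1, -0.6, -1.2]
width: 0.26
gripper_force: 30.0
```

```bash
python3 -c "
from h import *
go(.4978,.0859,.029,-.09)"
```

```text
t 23.35 tcp [0.4994 0.0859 0.0319] yaw -0.091 F [ 0.1 -0.6 -1.2] w 23.9 g 30.0
row [-0.0016  0.0001  0.0029] [-0.002 -0.002 -0.001]
```

In the tool's units: 0.004 m is 0.008, 0.002 m is 0.004.

Call:
creep_tool --increments '[[[-0.002, 0, 0.004, 0, 0, 0], [-0.002, 0, 0.008, 0, 0, 0], [-0.002, 0, 0.008, 0, 0, 0]]]'

```text
clock: 23.72
ee_pos: [0.4985, 0.086, 0.0283]
tool_rot: [-0.001, 0.999, -0.045, 0.001]
ft_force: [-1.1, 1.0, 3.9]
width: 0.26
gripper_force: 30.0
```

Call:
creep_tool --increments '[[[0, 0, 0, 0, 0, 0], [0, 0, 0, 0, 0, 0], [0, 0, 0, 0, 0, 0]]]' --finger_gap 0.4

```text
clock: 24.1
ee_pos: [0.4984, 0.086, 0.0278]
tool_rot: [-0.001, 0.999, -0.045, 0.001]
ft_force: [0.3, 0.2, -0.0]
width: 0.396
gripper_force: 0.0
```

Call:
creep_tool --increments '[[[0, 0, -0.08, 0, 0, 0], [0, 0, -0.2, 0, 0, 0], [0, -0.1, -0.24, 0, 0, 0], [0, -0.22, -0.24, 0, 0, 0], [0, -0.34, -0.24, 0, 0, 0]]]'

```text
clock: 24.72
ee_pos: [0.5137, 0.2571, 0.1489]
tool_rot: [-0.002, 0.999, -0.045, 0.001]
ft_force: [1.7, 0.2, 0.7]
width: 0.405
gripper_force: 0.0
```

Run:
```python
from h import *
go(.5662,.4076,.13,0)
im=snapshot('top'); cv2.imwrite("pics/t2.png",cv2.cvtColor(cv2.resize(im[135:255,130:410],None,fx=2.8,fy=2.8,interpolation=cv2.INTER_CUBIC),cv2.COLOR_RGB2BGR))
```

```text
t 24.73 tcp [0.5137 0.2571 0.1489] yaw -0.091 F [1.7 0.2 0.7] w 37.3 g 0.0
row [ 0.0385 -0.1546  0.0196] [-0.003 -0.003 -0.091]
```

View pics/t2.png

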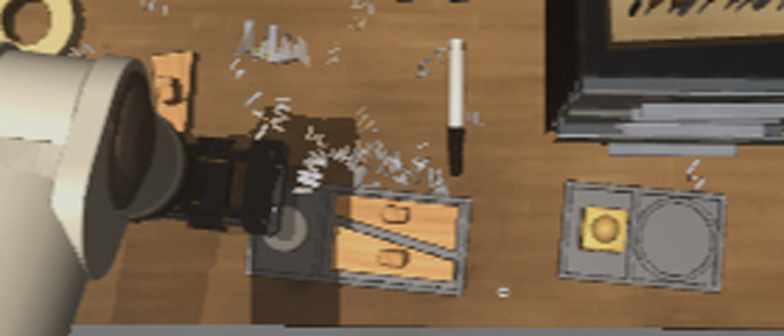

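The top view shows both wedges packed head to tail at (395,235) of the crop, with the block in its bay and the pot in its own. Last is the tin.

Units first: shifts go in shares of 500 mm and turns go in shares of pi rad. So -0.155 m is -0.31, -0.1 m is -0.2, -0.091 rad is -0.029.

Call:
creep_tool --increments '[[[0.02, -0.1, 0, 0, 0, -0.0095], [0.05, -0.2, 0, 0, 0, -0.0191], [0.076, -0.31, 0.02, -0.001, -0.001, -0.029], [0.076, -0.31, 0.04, -0.001, -0.001, -0.029], [0.076, -0.31, 0.08, -0.001, -0.001, -0.029]]]' --finger_gap 0.88

```text
clock: 25.4
ee_pos: [0.566, 0.4051, 0.1082]
tool_rot: [0.001, 1.0, 0.0, 0.0]
ft_force: [0.2, 0.1, -0.7]
width: 0.87
gripper_force: 0.0
```

Call:
creep_tool --increments '[[[0, 0, 0, 0, 0, 0], [0, 0, 0, 0, 0, 0]]]'

```text
clock: 25.65
ee_pos: [0.5657, 0.4046, 0.109]
tool_rot: [0.001, 1.0, -0.001, -0.0]
ft_force: [-0.1, 0.1, 0.2]
width: 0.877
gripper_force: 0.0
```

Run:
```python
from h import *
go(.5662,.4076,.021,0)
im=snapshot('wrist'); cv2.imwrite('pics/w6.png',cv2.cvtColor(im,cv2.COLOR_RGB2BGR))
```

```text
t 25.65 tcp [0.5657 0.4046 0.109 ] yaw -0.002 F [-0.1  0.1  0.2] w 80.7 g 0.0
row [ 0.0006 -0.0031  0.0879] [ 0.001  0.001 -0.002]
```

View pics/w6.png

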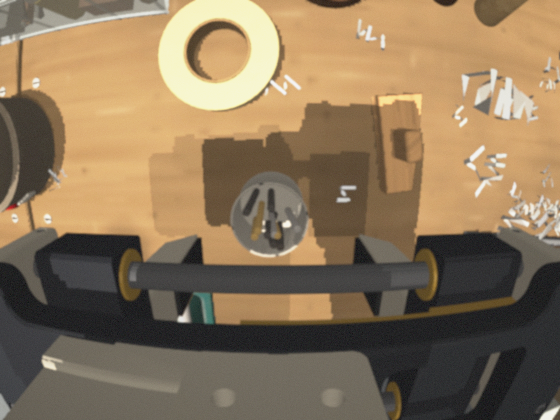

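Run:
```python
from h import *
c=camera_info('wrist');K=c['camera_matrix']
for uv,z in [((268,213),.05),]:
    p=(np.array(uv)-K[:2,2])/K[0,0]; th=np.hypot(*p); d=np.r_[p/th*np.sin(th),np.cos(th)]
    o=-c['R'].T@c['t']; w=c['R'].T@d; print(o+w*(z-o[2])/w[2], K[:2,2])
```

```text
[0.57162794 0.41250773 0.05      ] [277.80339003 205.42497293]
```

Run:
```python
from h import *
print(ray('scene',[(173.3,301.3)],.05)) # rim ellipse c3 x 118-228, y 385-466
```

```text
[[0.56320569 0.41135009 0.05      ]]
```

In the tool's units: 0.088 m is 0.176, 0.083 m is 0.166.

Call:
creep_tool --increments '[[[0.004, -0.012, 0.04, 0, 0, 0], [0.004, -0.012, 0.11, 0, 0, 0], [0.004, -0.012, 0.166, 0, 0, 0], [0.004, -0.012, 0.176, 0, 0, 0], [0.004, -0.012, 0.176, 0, 0, 0]]]'

```text
clock: 26.32
ee_pos: [0.5677, 0.4117, 0.0206]
tool_rot: [0.001, 1.0, 0.0, -0.0]
ft_force: [1.1, -0.4, -0.7]
width: 0.883
gripper_force: 0.0
```

Call:
creep_tool --increments '[[[0, 0, 0, 0, 0, 0], [0, 0, 0, 0, 0, 0], [0, 0, 0, 0, 0, 0], [0, 0, 0, 0, 0, 0], [0, 0, 0, 0, 0, 0]]]' --finger_gap 0.0 --grip_force 25

```text
clock: 26.95
ee_pos: [0.5677, 0.4117, 0.0215]
tool_rot: [0.0, 1.0, 0.0, -0.0]
ft_force: [-1.0, -2.2, 6.3]
width: 0.582
gripper_force: 25.0
```

Call:
creep_tool --increments '[[[0, 0, 0, 0, 0, 0], [0, 0, 0, 0, 0, 0]]]'

```text
clock: 27.2
ee_pos: [0.5678, 0.4117, 0.0215]
tool_rot: [0.0, 1.0, 0.0, -0.0]
ft_force: [-1.2, -2.0, 6.0]
width: 0.581
gripper_force: 25.0
```

```bash
python3 -c "
from h import *
state()"
```

```text
t 27.2 tcp [0.5678 0.4117 0.0215] yaw 0.0 F [-1.2 -2.   6. ] w 53.4 g 25.0
```

In the tool's units: -0.1 m is -0.2, -0.08 m is -0.16.

Call:
creep_tool --increments '[[[0, 0, -0.04, 0, 0, 0], [0, 0, -0.1, 0, 0, 0], [0, 0, -0.16, 0, 0, 0], [0, 0, -0.2, 0, 0, 0], [0, 0, -0.2, 0, 0, 0]]]'

```text
clock: 27.82
ee_pos: [0.5684, 0.4127, 0.1227]
tool_rot: [-0.001, 1.0, 0.0, 0.001]
ft_force: [0.5, 0.4, -3.6]
width: 0.579
gripper_force: 25.0
```

Call:
creep_tool --increments '[[[0, 0.06, 0, 0, 0, 0], [-0.02, 0.16, 0, 0, 0, 0], [-0.06, 0.26, 0, 0, 0, 0], [-0.1, 0.36, 0, 0, 0, 0], [-0.14, 0.46, 0, 0, 0, 0]]]'

```text
clock: 28.45
ee_pos: [0.4959, 0.1804, 0.1199]
tool_rot: [0.001, 1.0, 0.0, -0.001]
ft_force: [1.6, -0.9, -2.5]
width: 0.579
gripper_force: 25.0
```

Call:
creep_tool --increments '[[[0, 0.1, 0, 0, 0, 0], [-0.01, 0.2, 0, 0, 0, 0], [-0.02, 0.3, 0, 0, 0, 0], [-0.03, 0.4, 0, 0, 0, 0.0095], [-0.03, 0.5, 0, 0, 0, 0.0191]]]'

```text
clock: 29.08
ee_pos: [0.4814, -0.0689, 0.1203]
tool_rot: [0.0, 1.0, -0.03, -0.001]
ft_force: [0.1, -0.3, -3.3]
width: 0.584
gripper_force: 25.0
```

```bash
python3 -c "
from h import *
go(.4818,-.1891,.1,-.085)"
```

```text
t 29.07 tcp [ 0.4814 -0.0689  0.1203] yaw -0.06 F [ 0.1 -0.3 -3.3] w 53.8 g 25.0
row [0.0077 0.12   0.0203] [0.    0.003 0.025]
```

In the tool's units: 0.122 m is 0.244, 0.08 m is 0.16, 0.025 rad is 0.008.

Call:
creep_tool --increments '[[[0.004, 0.08, 0, 0, 0, 0.0032], [0.01, 0.16, 0, 0, 0, 0.008], [0.014, 0.244, 0, 0, 0, 0.008], [0.014, 0.244, 0.04, 0, 0, 0.008], [0.014, 0.244, 0.06, 0, 0, 0.008]]]'

```text
clock: 29.7
ee_pos: [0.481, -0.1892, 0.0893]
tool_rot: [-0.0, 0.999, -0.043, -0.002]
ft_force: [0.2, 0.1, -2.4]
width: 0.577
gripper_force: 25.0
```

Call:
creep_tool --increments '[[[0, 0, 0, 0, 0, 0], [0, 0, 0, 0, 0, 0]]]'

```text
clock: 29.95
ee_pos: [0.4826, -0.1893, 0.0912]
tool_rot: [0.0, 0.999, -0.042, -0.001]
ft_force: [0.3, -0.1, -3.9]
width: 0.578
gripper_force: 25.0
```

Run:
```python
from h import *
go(.4815,-.1921,.026,-.085)
```

```text
t 29.95 tcp [ 0.4826 -0.1893  0.0912] yaw -0.083 F [ 0.3 -0.1 -3.9] w 53.2 g 25.0
row [-0.0008  0.0028  0.0652] [0.001 0.001 0.002]
```

In the tool's units: 0.06 m is 0.12, 0.05 m is 0.1.

Call:
creep_tool --increments '[[[-0.002, 0.006, 0.06, 0, 0, 0], [-0.002, 0.006, 0.1, 0, 0, 0], [-0.002, 0.006, 0.12, 0, 0, 0], [-0.002, 0.006, 0.12, 0, 0, 0]]]'

```text
clock: 30.45
ee_pos: [0.4808, -0.193, 0.0309]
tool_rot: [0.0, 0.999, -0.042, -0.001]
ft_force: [-0.4, -0.4, -3.1]
width: 0.581
gripper_force: 25.0
```

Call:
creep_tool --increments '[[[0, 0, 0.004, 0, 0, 0], [0, 0, 0.008, 0, 0, 0], [0, 0, 0.008, 0, 0, 0]]]'

```text
clock: 30.82
ee_pos: [0.4812, -0.1932, 0.0275]
tool_rot: [0.0, 0.999, -0.042, -0.0]
ft_force: [0.6, 0.5, -2.8]
width: 0.581
gripper_force: 25.0
```

```bash
python3 -c "
from h import *
state()"
```

```text
t 30.82 tcp [ 0.4812 -0.1932  0.0275] yaw -0.085 F [ 0.6  0.5 -2.8] w 53.5 g 25.0
```

In the tool's units: 0.002 m is 0.004, 0.001 m is 0.002.

Call:
creep_tool --increments '[[[0, 0, 0.002, 0, 0, 0], [0, 0, 0.004, 0, 0, 0], [0, 0, 0.004, 0, 0, 0]]]'

```text
clock: 31.2
ee_pos: [0.4812, -0.1932, 0.0254]
tool_rot: [0.0, 0.999, -0.042, -0.0]
ft_force: [-0.5, 1.3, -0.3]
width: 0.581
gripper_force: 25.0
```

Call:
creep_tool --increments '[[[0, 0, 0, 0, 0, 0], [0, 0, 0, 0, 0, 0], [0, 0, 0, 0, 0, 0], [0, 0, 0, 0, 0, 0]]]' --finger_gap 0.67

```text
clock: 31.7
ee_pos: [0.4812, -0.1932, 0.0253]
tool_rot: [0.0, 0.999, -0.042, -0.0]
ft_force: [-0.2, 0.9, -0.4]
width: 0.67
gripper_force: 0.0
```

Call:
creep_tool --increments '[[[0, 0, -0.06, 0, 0, 0], [0, 0, -0.14, 0, 0, 0], [0, 0, -0.24, 0, 0, 0], [-0.08, 0, -0.26, 0, 0, 0], [-0.2, 0, -0.26, 0, 0, 0]]]'

```text
clock: 32.33
ee_pos: [0.3826, -0.1857, 0.1565]
tool_rot: [0.001, 0.999, -0.042, 0.001]
ft_force: [-0.0, -0.0, 0.4]
width: 0.67
gripper_force: 0.0
```

Call:
creep_tool --increments '[[[-0.06, 0, -0.04, 0, 0, 0], [-0.12, 0, -0.04, 0, 0, 0], [-0.12, 0, -0.04, 0, 0, 0]]]'

```text
clock: 32.7
ee_pos: [0.3212, -0.1759, 0.1745]
tool_rot: [-0.004, 0.999, -0.04, -0.0]
ft_force: [0.4, 0.3, 0.4]
width: 0.669
gripper_force: 0.0
```

Run:
```python
from h import *
state()
ci=camera_info('wrist')
im=snapshot('wrist'); cv2.imwrite('pics/w7.png',cv2.cvtColor(im,cv2.COLOR_RGB2BGR))
im=snapshot('top'); cv2.imwrite("pics/t3.png",cv2.cvtColor(cv2.resize(im[135:255,130:410],None,fx=2.8,fy=2.8,interpolation=cv2.INTER_CUBIC),cv2.COLOR_RGB2BGR))
```

```text
t 32.7 tcp [ 0.3212 -0.1759  0.1745] yaw -0.08 F [0.4 0.3 0.4] w 61.6 g 0.0
```

View pics/t3.png

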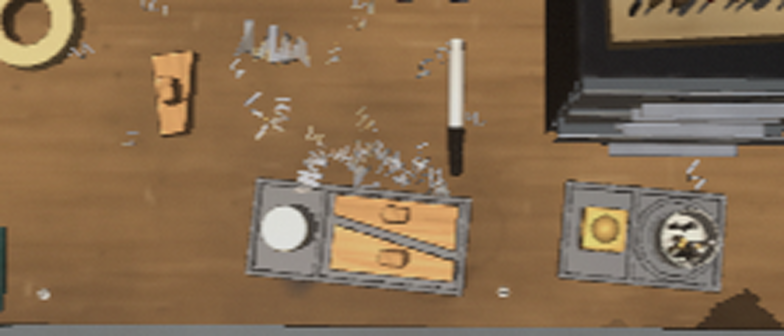

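View pics/w7.png

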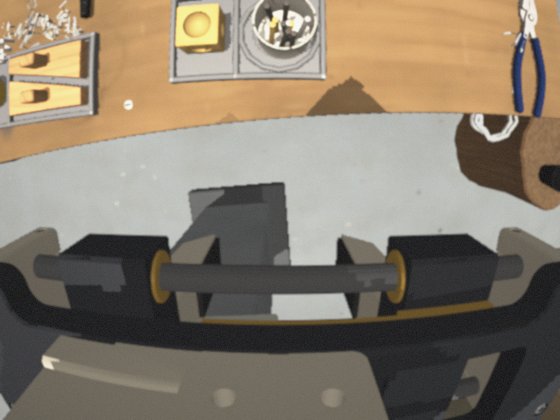

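Run:
```python
from h import *
f=lambda u,v:(np.array([u,v],float)+.5)/2.8-.5+[130,135]
def tr(p,o,a):
    d=p[:2]-np.array(o); c,s=np.cos(a),np.sin(a); return np.round([d[0]*c+d[1]*s,-d[0]*s+d[1]*c],4)
S=((.4846,-.1562),-.085);L=((.4809,.1206),-.09)
for n,u,v,z,t in [('tin',686,238,.054,S),('block',605,229,.044,S),('pot',284,228,.044,L),('tabA',396,213,.05,L),('tabB',391,257,.05,L),('dividerL',329,240,.012,L)]:
    print(n,tr(ray('top',[f(u,v)],z)[0],*t))
print('sw',ray('top',[f(175,93)],.018))
```

```text
tin [-0.0017 -0.0343]
block [0.0004 0.041 ]
pot [-0.0001  0.0686]
tabA [ 0.0241 -0.0358]
tabB [-0.0176 -0.0354]
dividerL [-0.0059  0.0283]
sw [[0.61998699 0.30187621 0.018     ]]
```

```bash
python3 -c "
from station import close_job
print(close_job())"
```

```text
the job is handed in; nothing more can be done
None
```

Both kits are packed and the job is handed in (result not reported back): in the last top view all five parts measured within tolerance in their bays, and the short wedge was still where it started.

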